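# Load the parts scale and level it on its foot

## Robot

A 6-joint arm with a two-finger parallel gripper is mounted at the origin on the work surface. World frame = base frame: x ahead of the robot, y to its left, z up, the work surface at z = 0. Lengths are in m, angles in rad, forces in N, time in s.
With the tool pointing down it reaches from about 0.2 to 0.875 m from the base axis. Payload 3.4 kg.
Tool frame: the origin (TCP) lies between the finger pads; the fingertips stand 25 mm ahead of it and the grasp point (between the pads) lies 6 mm ahead of it (r.nose_length is the z of the fingertips in the tool frame, in m); z points along the fingers, y is the line along which they close (so a half turn about z gives the same grasp; the last joint's range is limited). The gripper opens to 94 mm and grips with 3 to 60 N. Pads are 16 mm wide; open, the fingers measure 119 mm over their backs; the gripper's body (75 mm by 177 mm) begins 78 mm behind the grasp point.
Start: joints at [-1.448, 0.276, 1.505, -0, 1.361, -0.121], TCP at [0.139, -0.558, 0.23] pointing down, gripper open.
Joint ranges: [-2.89, 2.89], [-0.75, 2.08], [0.22, 2.7], [-1.18, 4.32], [0.11, 2.71], [-2.7, 2.7]. Speed limits (rad/s): [2.57, 2.57, 3.14, 3.14, 3.14, 3.14].

## Interface

Orientations are given as a unit quaternion [w, x, y, z].
In Python, from plant import r, gripper_to, inverse_kinematics, vision, models, telemetry gives the robot as it stands. Calls block until the motion is done:
- r.move_to(position, orientation): joint-space move of the TCP to a pose.
- r.move_l(position, rot=None, vel=0.15, guard=None): straight line of the TCP; rot=None keeps the orientation; vel is the mean speed in m/s. With guard (N) it stops when the force on the tool has changed by that much, and returns True; else False.
- r.movej(angles): joint-space move.
- gripper_to(opening, f_grip=None): finger opening in m; f_grip is the grip in N (None keeps the last); returns when the fingers have stopped.
- r.hold(seconds).
- inverse_kinematics(position, orientation): joint angles nearest the present ones, or None.
- vision.snapshot(name): name is "side" or "top"; returns the picture (400x640x3 uint8, red, green, blue); there is no depth.
- vision.get_calibration(name): a dict with "fx", "fy", "cx", "cy" (pixels), "D" ([k1, k2, p1, p2, k3] as OpenCV has them; the pictures are not rectified), "position" and "orientation" of the camera in the world. Camera axes: x right, y down, z forward; pixel columns grow to the right and rows downward; lengths in m; the calibration is good to about 2 mm. A picture is of the moment at which its call begins. get_calibration takes no time and is no camera call.
A pose or a line that the arm cannot do raises r.PlanningError and nothing moves.
- r.sign_off(): hands the job in; it is judged then, once.
Trained networks look in the newest picture that a camera, given by its name, has taken for a name from the list of things; names that differ only in an ending like _2 or _b are one class to them, and where a whole thing is asked for, a point or a joint stands for the part that bears it (a point fixed in the world has none). Each returns a list of dicts, best first, with "score" (0 to 1); they miss things now and then, are a little off and sometimes report something else, mostly with a low value. They report only what shows in the picture. A call takes as long as a camera call. They do not tell look-alikes from the thing itself.
- models.boxes_of(thing, camera): "at" ([x, y, z] in m, in world coordinates, good to about 4 mm: the middle of the surface that is visible of it).
- models.regions_of(thing, camera): "pixels" (400x640 bool, what is visible of it).
- models.mark_of(thing, camera): "at" ([x, y, z] in m, in world coordinates, good to about 4 mm: a listed point, or the origin of a listed thing).
Readings, each from a call of its own:
- telemetry.current_t(): time.
- telemetry.current_joints(): joint angles.
- telemetry.current_dq(): joint speeds.
- telemetry.current_joint_efforts(): joint torques, N m.
- telemetry.current_ee_pos(): TCP position.
- telemetry.current_tool_rot(): TCP orientation.
- telemetry.current_wrist_force(): force on the tool from outside, world axes, zero at the start.
- telemetry.current_torque(): the same for the moment, N m.
- telemetry.current_opening(): finger opening in m.
- telemetry.current_finger_force(): force on a finger pad.
Only numpy, scipy, OpenCV 4.12 (cv2) and the standard library are available. Lean on these libraries where they do the work, as an engineer would, in place of code of your own. Each camera call takes 0.05 s, during which the arm holds its last target. There are 200 camera calls.

## Task

Lower the round iron test weight gently into the deep pan of the parts scale and leave it standing upright there. Only then grip the scale's levelling thumbwheel, press it right down on its springy foot and turn it until the bubble sits between the two lines of the vial. Finish while still gripping the wheel and holding it pressed down with the bubble centred, and leave the tools, spark plugs and parts cup where they are.

Things in the scene. Friction and masses are not known exactly. Their poses are not given: they have to be found in the camera images.
- weight: Loose dark iron test weight, 74 mm tall, about 0.4 kg: rounded belly 52 mm wide (widest 16 mm up, under 20 mm wide at 40 to 45 mm up) carrying a round grip knob 26 mm wide from 49 to 70 mm above its foot. It starts standing upright on the bench to the right (-y) of the scale. Origin: centre of its flat underside, z up along its axis.
- pan_in (a point): Centre of the inner floor of the round aluminium pan on the scale, 55 mm above the bench. The pan is open at the top, about 104 mm wide inside, 80 mm deep, wall 3 mm. Axes are those of the scale: y runs along the scale away from the thumbwheel towards the pan, z up.
- deck_mid (a point): Centre of the top of the scale's grey deck, 180 mm (x) by 260 mm (y), 45 mm above the bench. The scale does not slide. In its axes the pan's centre is at x -22, y +50 mm, the thumbwheel's axis at x 0, y -150 mm, the vial along y at x +73 mm.
- wheel_grip (a point): On the axis of the levelling thumbwheel at the height to grip it. The wheel is a vertical steel cylinder 40 mm wide and 30 mm tall, its top 12 mm above this point and its underside 18 mm below; it stands on a steel screw at the other end of the scale from the pan, top 96 mm above the bench when not pressed. It can be gripped from above at any yaw. It sinks with the press.
- chassis (a joint): How far the wheel's end of the scale is pressed down on its soft sprung foot (rad): 0 released, 0.011 fully down at the stop, where the thumbwheel is 2.9 mm lower than released. The foot gives under about 3 N on the wheel and is on the stop with 10 N or more (12 to 15 N is a safe push); let go, it comes back up. Pressing tips the whole scale: fully down it moves the bubble 10 mm in +y.
- turn (a joint): Turn of the thumbwheel (rad), growing clockwise seen from above, stops at -1.1 and 1.3; stays where left (friction 0.08 N m). Clockwise raises the wheel's end of the deck and moves the bubble 18 mm per rad in -y (towards the wheel). From the start, with the wheel pressed fully down, centring the bubble takes 0.6 to 1.35 rad clockwise.
- vial_mid (a point): Middle of the spirit vial, on the top of the glass: a tube 112 mm long and 18 mm thick lying along the scale's y near the deck's +x edge, 64 mm above the bench, with two black rings 15.5 mm either side of the middle. Axes as the scale; the bubble's offset is its y here.
- bubble_mid (a point): Middle of the white bubble in the vial, 22 mm long (its highest point, 3 mm above vial_mid); it moves along the vial only. It follows the tilt slowly: allow 1 s to settle. It starts 1 to 15 mm off the middle on the +y side.
- cup: Bystander: green plastic parts cup, 76 mm wide, 80 mm tall, left of the scale. Origin: centre of the underside.
- screwdriver: Bystander: red-handled screwdriver lying beyond the scale. Origin under its middle.
- plug_a: Bystander: spark plug with white ceramic, about 75 mm long, 18 mm thick, lying farther out than the weight. Origin under its middle.
- plug_b: Bystander: the same kind of spark plug, lying nearer the robot than the weight. Origin under its middle.
- pan: The aluminium pan itself, part of the scale; origin at the centre of its outer underside, 4 mm below pan_in.
- thumbwheel: The thumbwheel itself; origin on its axis at bench level (84 mm below wheel_grip).
Mind the look-alikes: they are no part of the job. Of the things shaped like the weight, the dark steel one is meant.

How it is judged:
On the way:
1. the weight stands released in the pan (horizontal distance between weight and pan_in below 0.045 m and z of weight in the frame of pan_in between -0.006 and 0.012 m and angle between weight's own z axis and vertical below 0.2 rad and contact force between the fingers and weight below 0.1 N and linear speed of weight below 0.03 m/s), for 0.2 s.
At the end, for the whole second after the job is handed in: The weight stands upright, released, on the pan's floor; the fingers hold the thumbwheel (over 3 N) pressed down well down towards its stop (chassis over 0.007 rad), and the bubble's middle is within 4.5 mm of the vial's middle, that is between the lines, through the last second (horizontal distance between weight and pan_in below 0.045 m and z of weight in the frame of pan_in between -0.006 and 0.012 m and angle between weight's own z axis and vertical below 0.2 rad and contact force between the fingers and weight below 0.1 N and value of joint chassis above 0.007 rad and contact force between the fingers and thumbwheel above 3 N and y of bubble_mid in the frame of vial_mid between -0.0045 and 0.0045 m); the arm keeps its last pose, push and grip.
It fails at once if the weight is dropped, swung or pushed hard in the pan (over 0.5 m/s inside it, or over 40 N on it) ((horizontal distance between weight and pan_in below 0.055 m and z of weight in the frame of pan_in below 0.08 m and linear speed of weight above 0.5 m/s) or contact force between weight and pan above 40 N).
It fails at once if the thumbwheel is touched or pressed down before the weight is in the pan ((value of joint chassis above 0.005 rad or contact force between the fingers and thumbwheel above 1 N) and not (horizontal distance between weight and pan_in below 0.055 m and z of weight in the frame of pan_in below 0.08 m)).
It fails at once if a bystander is moved by more than 30 mm (distance of any of plug_a, plug_b, screwdriver, cup from where it was at the start of the episode above 0.03 m).
It also fails if it takes over 58 s, if anything falls off the work surface, if the arm or the gripper's body presses on something with over 40 N, if the wrist force passes 120 N, or if a joint passes its speed limit or range.

## Working session

There is one attempt and no reset: what is moved stays moved. The work goes in short steps, each a Python script; the robot and the scene stay as the last script left them, time stands still between calls to the robot, and variables do not carry over. Pictures are saved under pics/ and viewed, at most 10 in all, crops included, and the job is handed in when it is done.

```bash
mkdir -p pics; ls; python3 - <<'E'
from plant import r, vision, models, telemetry
import cv2
for c in ("top","side"):
    im=vision.snapshot(c); cv2.imwrite(f"pics/{c}0.png",im[:,:,::-1])
    k=vision.get_calibration(c); print(c,k)
    for t in ("weight","pan_in","deck_mid","wheel_grip","vial_mid","bubble_mid","thumbwheel","cup","screwdriver","plug_a"):
        print(t,[(round(d["score"],2),[round(float(v),3) for v in d["at"]]) for d in models.mark_of(t,c)][:4])
print(telemetry.current_t(),r.nose_length)
E
```

```text
pics
top {'fx': 388.1223691480624, 'fy': 388.1223691480624, 'cx': 317.41588943871596, 'cy': 204.206701542695, 'D': array([-0.01599951,  0.        ,  0.        ,  0.        ,  0.        ]), 'position': array([0.46307987, 0.02486772, 1.12351555]), 'orientation': array([-0.02786588,  0.71129473, -0.70185047,  0.02625303])}
weight [(0.71, [0.487, -0.294, 0.001]), (0.69, [0.583, -0.293, -0.001]), (0.54, [0.612, -0.188, -0.001])]
pan_in [(0.64, [0.536, 0.123, 0.058])]
deck_mid [(0.72, [0.564, 0.075, 0.048])]
wheel_grip [(0.54, [0.565, -0.08, 0.089]), (0.5, [0.582, -0.294, 0.001])]
vial_mid [(0.92, [0.638, 0.074, 0.065])]
bubble_mid [(0.56, [0.635, 0.072, 0.064])]
thumbwheel [(0.73, [0.563, -0.076, -0.001])]
cup [(0.92, [0.514, 0.405, -0.003])]
screwdriver [(0.57, [0.739, 0.049, -0.001])]
plug_a [(0.58, [0.718, -0.307, -0.002]), (0.4, [0.362, -0.268, -0.004])]
side {'fx': 380.44426404631656, 'fy': 380.44426404631656, 'cx': 313.4122811059037, 'cy': 195.65574733250352, 'D': array([-0.05104961,  0.        ,  0.        ,  0.        ,  0.        ]), 'position': array([ 0.44669321, -0.58177461,  0.69763475]), 'orientation': array([-0.38917532,  0.91715219, -0.08020801,  0.03067745])}
weight [(0.95, [0.585, -0.293, 0.002]), (0.8, [0.482, -0.295, 0.002]), (0.61, [0.615, -0.19, 0.004])]
pan_in [(0.95, [0.541, 0.124, 0.058])]
deck_mid [(0.72, [0.59, -0.296, 0.002])]
wheel_grip [(0.75, [0.564, -0.08, 0.087])]
vial_mid [(0.57, [0.639, 0.069, 0.062])]
bubble_mid [(0.39, [0.636, 0.076, 0.064])]
thumbwheel [(0.68, [0.561, -0.074, -0.001]), (0.63, [0.562, 0.074, 0.044]), (0.53, [0.637, 0.076, 0.07])]
cup []
screwdriver [(0.67, [0.739, 0.053, -0.001])]
plug_a [(0.79, [0.361, -0.264, -0.004]), (0.56, [0.719, -0.307, 0.001])]
1.1 0.025
```

View pics/top0.png

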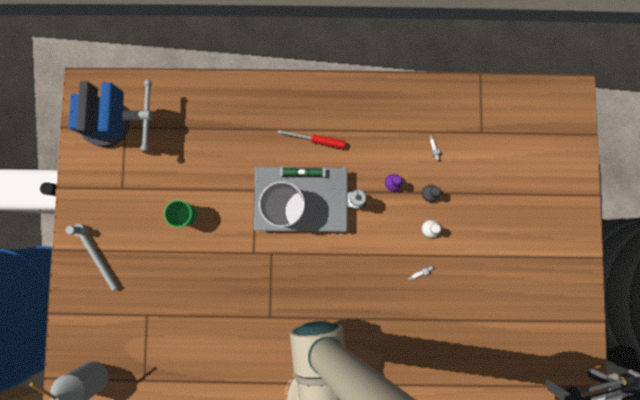

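View pics/side0.png

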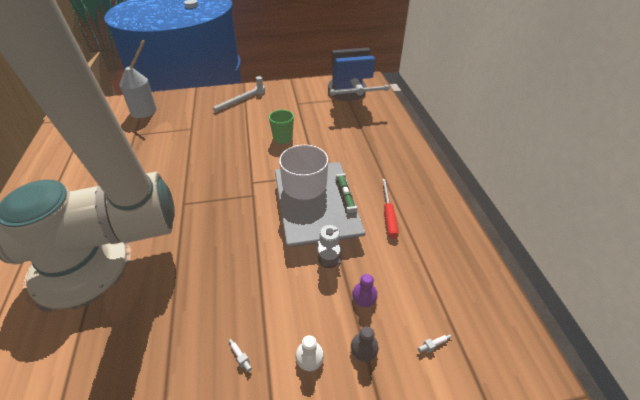

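The top view shows the dark weight's knob at about (431,193), purple at (394,183) and white at (431,229). The pan is at (282,204), the wheel at (357,199) and the vial at (303,172). In the side view the dark weight is at about (365,345). Next I'll triangulate from region masks as an independent check.

```bash
cat > h.py <<'E'
from plant import r, gripper_to, inverse_kinematics, vision, models, telemetry
import numpy as np, cv2
from scipy.spatial.transform import Rotation as R
def cam(c):
    k=vision.get_calibration(c); K=np.array([[k["fx"],0,k["cx"]],[0,k["fy"],k["cy"]],[0,0,1]])
    q=np.array(k["orientation"]); Rw=R.from_quat(q[[1,2,3,0]]).as_matrix(); return K,np.array(k["D"]),np.array(k["position"]),Rw
def ray(c,uv):
    K,D,p,Rw=cam(c); n=cv2.undistortPoints(np.array([[uv]],float),K,D)[0,0]; d=Rw@[n[0],n[1],1]; return p,d/np.linalg.norm(d)
def at_z(c,uv,z):
    p,d=ray(c,uv); return p+d*(z-p[2])/d[2]
def tri(uvt,uvs):
    p,a=ray("top",uvt); q,b=ray("side",uvs)
    s=np.linalg.lstsq(np.c_[a,-b],q-p,rcond=None)[0]; x,y=p+a*s[0],q+b*s[1]; return (x+y)/2,np.linalg.norm(x-y)
def proj(c,X):
    K,D,p,Rw=cam(c); return cv2.projectPoints(np.array([X],float),cv2.Rodrigues(Rw.T)[0],-Rw.T@p,K,D)[0][0,0]
def down(yaw):  # tool z down, tool y (closing) at angle yaw from world x.. quaternion wxyz
    q=(R.from_euler("z",yaw)*R.from_euler("x",np.pi)).as_quat(); return q[[3,0,1,2]]
def crop(im,u,v,h,s): return cv2.resize(im[max(v-h,0):v+h,max(u-h,0):u+h],(s,s),interpolation=cv2.INTER_CUBIC)
E
python3 - <<'E'
from h import *
T=vision.snapshot("top")
S=vision.snapshot("side")
a=np.hstack([crop(T,431,193,20,280),crop(T,305,185,65,280)]); b=np.hstack([crop(S,365,345,30,280),crop(S,325,205,65,280)])
cv2.imwrite("pics/c.png",np.vstack([a,b])[:,:,::-1])
for n in ("weight","thumbwheel","vial_mid","pan"):
  for c in ("top","side"):
    for d in models.regions_of(n,c)[:3]:
        y,x=np.nonzero(d["pixels"]); im=T if c=="top" else S
        print(n,c,round(d["score"],2),x.min(),x.max(),y.min(),y.max(),x.mean().round(1),y.mean().round(1),im[y,x].mean(0).round())
for X in ([.584,-.293,.0595],[.564,-.079,.096],[.538,.123,.135]): print(proj("top",X),proj("side",X))
print(telemetry.current_tool_rot(),down(0),telemetry.current_joints())
E
```

```text
weight top 0.71 385 402 173 191 393.3 182.3 [105.  55. 124.]
weight top 0.66 422 440 220 238 430.7 229.0 [206. 202. 192.]
weight top 0.51 422 440 185 201 430.9 192.9 [76. 72. 72.]
weight side 0.85 296 324 336 370 309.5 354.0 [181. 175. 167.]
weight side 0.85 352 376 275 308 365.0 292.3 [106.  67. 108.]
weight side 0.75 351 377 326 361 364.7 344.1 [86. 75. 71.]
thumbwheel top 0.64 350 365 190 206 357.4 197.9 [154. 157. 156.]
thumbwheel side 0.87 320 339 225 248 329.1 236.2 [161. 160. 157.]
vial_mid top 0.59 253 355 167 231 300.9 198.9 [124. 126. 125.]
vial_mid side 0.96 277 363 145 259 314.8 197.8 [139. 135. 132.]
pan top 0.61 260 303 183 225 281.3 203.8 [139. 136. 137.]
pan side 0.86 280 327 145 199 303.6 171.3 [133. 125. 123.]
[433.88806459 191.53868525] [364.42797761 334.32646189]
[357.66430497 196.44491814] [329.47061764 231.32649135]
[280.09374336 204.05779291] [301.98607729 158.09777421]
[ 1.91192410e-05  9.92580094e-01  1.21592584e-01 -3.60893629e-06] [6.123234e-17 1.000000e+00 0.000000e+00 0.000000e+00] [-1.44799254e+00  2.75904402e-01  1.50492382e+00 -7.41567409e-06
  1.36072620e+00 -1.20983101e-01]
```

View pics/c.png

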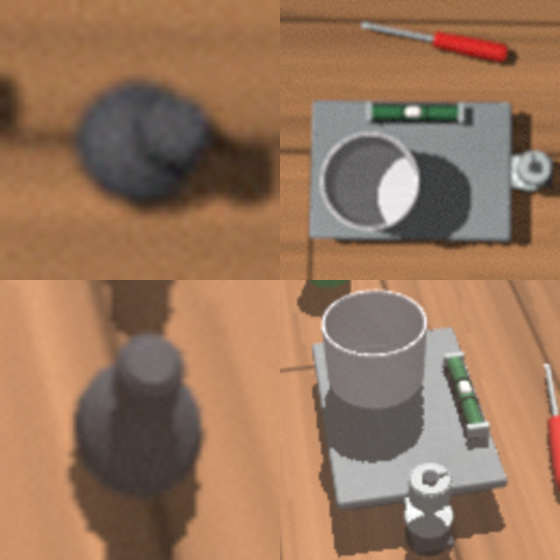

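The zoomed crops give sub-pixel centres. The knob top is at top (436.5,190.5) and side (367,333). The pan rim is at top (281.5,203.8) and side (304,159.3), the wheel top at top (357.3,198) and side (329.5,231.7), and the bubble sits just to the +y side. Now I'll triangulate these points.

```bash
python3 - <<'E'
from h import *
for n,a,b in (("knob",(436.2,190.5),(366.8,333)),("rim",(281.5,203.7),(303.8,159.2)),("wheeltop",(357.2,198.),(329.3,231.6))):
    print(n,tri(a,b))
print("belly",tri((430.2,192.9),(364.2,346)))
for c in("top","side"):
  for n in ("weight","pan_in","wheel_grip","vial_mid"):
    vision.snapshot(c)
    print(c,n,[d["at"].round(4) if hasattr(d["at"],"round") else d["at"] for d in models.mark_of(n,c)])
E
```

```text
knob (array([ 0.58604798, -0.29621385,  0.07022948]), np.float64(0.0006578166075522879))
rim (array([0.54040694, 0.11942747, 0.1339267 ]), np.float64(0.0027204994445107792))
wheeltop (array([ 0.56190663, -0.07818378,  0.09426751]), np.float64(0.003830168074908532))
belly (array([ 0.58585411, -0.2953889 ,  0.01647866]), np.float64(0.0020821423424030525))
top weight [[0.5834, -0.2928, 0.0], [0.4874, -0.296, -0.0007], [0.6158, -0.1858, 0.0013], [0.6334, 0.0753, 0.066]]
top pan_in [[0.5412, 0.1207, 0.0546]]
top wheel_grip [[0.563, -0.0797, 0.0878]]
top vial_mid [[0.6361, 0.0702, 0.0643]]
side weight [[0.483, -0.2936, 0.0018], [0.6185, -0.1911, 0.0056], [0.5882, -0.2925, 0.0021]]
side pan_in [[0.5391, 0.1246, 0.0556], [0.563, 0.0724, 0.0435]]
side wheel_grip [[0.5605, -0.0819, 0.0885]]
side vial_mid [[0.6374, 0.0646, 0.0603]]
```

Heights match the text: knob top 70–74 mm, rim 134 mm, wheel top 94–96 mm. Next is the pick.

```bash
python3 - <<'E'
from h import *
x,y=0.5855,-0.294; q=down(0)
gripper_to(0.064,20)
r.move_to([x,y,0.22],q)
print(r.move_l([x,y,0.066],vel=0.12,guard=8), telemetry.current_ee_pos())
gripper_to(0.0,25)
print("open",telemetry.current_opening(),telemetry.current_finger_force())
f0=telemetry.current_wrist_force()
print(r.move_l([x,y,0.25],vel=0.12)); r.hold(0.3)
print(f0,telemetry.current_wrist_force(),telemetry.current_opening(),telemetry.current_torque(),telemetry.current_t(),telemetry.current_joints())
S=vision.snapshot("side");T=vision.snapshot("top")
cv2.imwrite("pics/lift.png",np.hstack([S[:,200:520],T[:,250:570]])[:,:,::-1])
E
```

```text
False [ 0.58604789 -0.29437325  0.06688436]
open 0.0255501762095336 24.999907287383394
False
[ 0.36793747 -1.40388597  0.85869889] [ 0.04082558  0.34480308 -3.1493011 ] 0.025423075979107052 [ 0.02800627 -0.00834494 -0.0342861 ] 9.0333 [-5.71483726e-01  3.89606597e-01  1.28639483e+00  1.90348636e-05
  1.46609496e+00  9.99257609e-01]
```

View pics/lift.png

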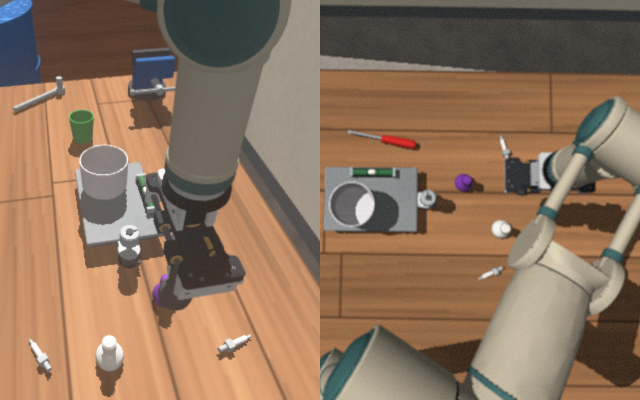

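The dark weight is gone from the bench and the force reading shows about 0.35–0.4 kg, so it is in the gripper. White and purple are untouched. Next is the placing.

```bash
python3 - <<'E'
from h import *
x,y=0.540,0.122
r.move_l([x,y,0.25],vel=0.2); r.hold(0.2)
print(telemetry.current_ee_pos(),telemetry.current_opening())
print(r.move_l([x,y,0.135],vel=0.1,guard=8))
print(r.move_l([x,y,0.117],vel=0.02,guard=3), telemetry.current_ee_pos(),telemetry.current_wrist_force())
gripper_to(0.045,5); r.hold(0.3)
print(telemetry.current_finger_force(),telemetry.current_wrist_force())
print(r.move_l([x,y,0.25],vel=0.12,guard=8),telemetry.current_ee_pos())
wx,wy=0.563,-0.079
q=telemetry.current_joints()
for yaw in np.arange(-1.6,1.7,0.4):
    j=inverse_kinematics([wx,wy,0.09],down(yaw)); print(round(yaw,1),None if j is None else np.round(j,2))
r.move_l([0.5,-0.15,0.27],vel=0.25); r.hold(.2)
for c in("top","side"):
    im=vision.snapshot(c); print(c,[(d["score"],np.round(d["at"],3)) for d in models.mark_of("weight",c)],[np.round(d["at"],3) for d in models.mark_of("bubble_mid",c)])
    cv2.imwrite(f"pics/p_{c}.png",im[:,:,::-1])
print(telemetry.current_t())
E
python3 -c "
import cv2,numpy as np
a=cv2.imread('pics/p_top.png');b=cv2.imread('pics/p_side.png');cv2.imwrite('pics/p.png',np.hstack([cv2.resize(a[130:270,230:370],(400,400)),b[:,180:500]]))"
```

```text
[0.5401156  0.12149056 0.24993151] 0.02504890637935337
False
True [0.53981253 0.12190599 0.12065467] [-0.31214579  0.04622892  4.62017679]
0.0 [-0.78008116 -0.0373381  -1.02561524]
False [0.53946655 0.12191012 0.24912569]
-1.6 None
-1.2 [-0.26  0.38  1.73 -0.    1.04  2.51]
-0.8 [-0.26  0.38  1.73 -0.    1.04  2.11]
-0.4 [-0.26  0.38  1.73 -0.    1.04  1.71]
-0.0 [-0.26  0.38  1.73 -0.    1.04  1.31]
0.4 [-0.26  0.38  1.73 -0.    1.04  0.91]
0.8 [-0.26  0.38  1.73 -0.    1.04  0.51]
1.2 [-0.26  0.38  1.73 -0.    1.04  0.11]
1.6 [-0.26  0.38  1.73  0.    1.04 -0.29]
top [(0.65, array([ 0.613, -0.187,  0.   ])), (0.5, array([0.538, 0.12 , 0.052])), (0.44, array([0.637, 0.07 , 0.067])), (0.36, array([ 0.486, -0.296, -0.001]))] [array([0.636, 0.071, 0.063]), array([0.632, 0.073, 0.063])]
side [(0.81, array([ 0.483, -0.291, -0.003])), (0.66, array([ 0.617, -0.191,  0.005]))] [array([0.638, 0.078, 0.068]), array([0.516, 0.407, 0.   ])]
17.3833
```

View pics/p.png

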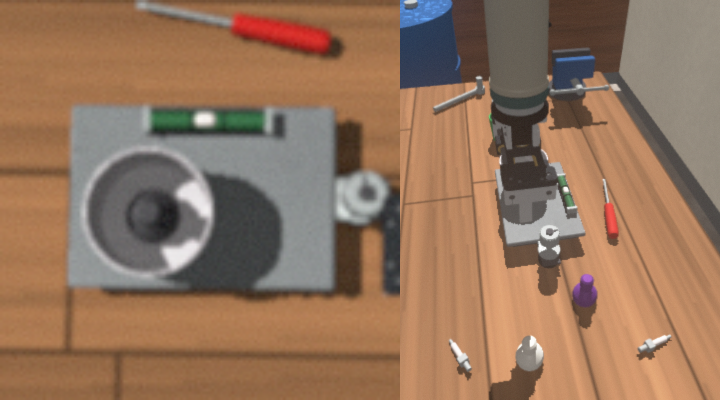

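The weight stands upright near the pan's centre; in the crop its knob is at about (152,213) inside the pan ring at (148,211). The bubble at about (205,120) is slightly +y of the vial's middle at about (209,120). Now to the wheel.

```bash
python3 - <<'E'
from h import *
x,y=0.5625,-0.079
print(at_z("top",(357.,198.3),0.096))
gripper_to(0.064,5)
r.move_to([x,y,0.2],down(0.4)); r.hold(.2)
print(telemetry.current_joints().round(3) if hasattr(telemetry.current_joints(),'round') else telemetry.current_joints())
print(telemetry.current_wrist_force())
print(r.move_l([x,y,0.090],vel=0.1,guard=6),telemetry.current_ee_pos())
f0=np.array(telemetry.current_wrist_force()); t0=np.array(telemetry.current_torque())
gripper_to(0.0,5); r.hold(.2)
print(telemetry.current_opening(),telemetry.current_finger_force(),np.array(telemetry.current_wrist_force())-f0,np.array(telemetry.current_torque())-t0,telemetry.current_ee_pos(),telemetry.current_t())
T=vision.snapshot("top"); cv2.imwrite("pics/g.png",cv2.resize(T[120:280,220:480],None,fx=3,fy=3)[:,:,::-1])
print([np.round(d["at"],4) for d in models.mark_of("bubble_mid","top")],[np.round(d["at"],4) for d in models.mark_of("vial_mid","top")])
E
```

```text
[ 0.55902294 -0.07726094  0.096     ]
[-2.640e-01  2.820e-01  1.570e+00 -1.000e-03  1.287e+00  9.090e-01]
[-0.50498162 -0.81568738  0.62688068]
False [ 0.56302989 -0.07914218  0.09061709]
0.0399850541351217 5.0000254064798355 [-0.43092636  2.86662008  1.55158813] [ 0.54010132  0.17110277 -0.05201124] [ 0.56235167 -0.07849498  0.09006862] 20.5917
[array([0.6371, 0.0739, 0.0621])] [array([0.637 , 0.0722, 0.0674])]
```

View pics/g.png

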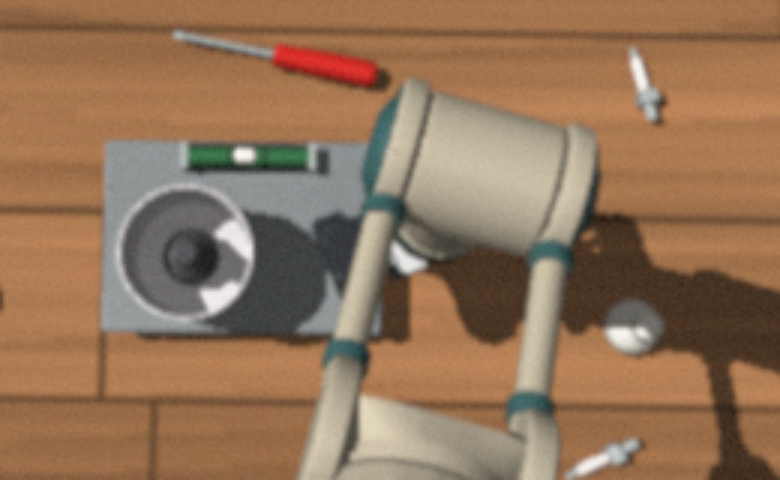

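The arm leaves the vial fully visible: in the crop it spans about (185–312,156) with the bubble at about 245. The fingers close on the wheel at 40.0 mm. Now firm the grip, press, and measure the bubble in pixels.

```bash
cat >> h.py <<'E'
def bubble(verbose=False):
    T=np.mean([vision.snapshot("top").astype(float) for _ in range(3)],0)
    s=T[169:176,275:335]; g=(s[...,1]-(s[...,0]+s[...,2])/2).clip(0).sum(0); w=s.min(2)[1:6].mean(0)
    if verbose: print(g.round().astype(int)); print(w.round().astype(int))
    on=np.nonzero(g>0.35*np.percentile(g,85))[0]
    def edge(i,st):  # subpixel crossing
        th=0.5*np.percentile(g,85); 
        while g[i]<th: i+=st
        return i-st*(g[i]-th)/(g[i]-g[i-st])
    a,b=edge(on[0]-1,1),edge(on[-1]+1,-1); m=(a+b)/2
    lo,hi=int(a)+5,int(b)-4; ww=(w[lo:hi]-np.percentile(w[lo:hi],40)-25).clip(0); c=(ww*np.arange(lo,hi)).sum()/ww.sum()
    mm=1000*(at_z("top",(275+c,172),.066)[1]-at_z("top",(275+m,172),.064)[1])
    return round(mm,2),round(a+275,2),round(b+275,2),round(c+275,2)
E
python3 - <<'E'
from h import *
print(bubble(True))
def st(l): print(l,"F",np.round(telemetry.current_wrist_force(),1),"M",np.round(telemetry.current_torque(),2),"p",np.round(telemetry.current_ee_pos(),4),"grip",telemetry.current_finger_force(),telemetry.current_opening(),telemetry.current_t())
gripper_to(0.0,20); r.hold(.2); st("20N")
E
```

```text
[  7  11  11   9  13  19  44 105 198 262 270 268 268 272 268 268 270 278
 271 280 256 178  98  65  32  20  23  24  26  49 149 245 236 195 241 270
 275 270 271 273 272 274 272 270 273 276 246 150  79  36  20   8   8   5
  10  11  11  10  12  12]
[145 146 144 145 156 174 171 133  81  55  54  56  56  56  56  56  56  55
  56  53  51  57 105 170 203 204 200 201 188 147  94  59  50  48  53  56
  56  56  56  56  56  56  55  56  55  53  62 107 156 164 122  76  64  69
  97 132 142 142 141 141]
(np.float64(3.9), np.float64(282.33), np.float64(322.2), np.float64(300.82))
20N F [-1.2  4.5  1.7] M [ 1.02  0.13 -0.07] p [ 0.5624 -0.0786  0.0899] grip 20.00036984682083 0.03935828947943741 21.3083
```

```bash
cat >> h.py <<'E'
def st(l): print(l,"F",np.round(telemetry.current_wrist_force(),1),"M",np.round(telemetry.current_torque(),2),"p",np.round(telemetry.current_ee_pos(),4),"grip",round(telemetry.current_finger_force(),1),round(telemetry.current_opening(),4),telemetry.current_t())
E
python3 - <<'E'
from h import *
gripper_to(0.0,40); r.hold(.1); st("40N")
p=np.array(telemetry.current_ee_pos())
for i in range(12):
    p[2]-=0.001
    r.move_l(p,vel=0.01); st(i)
    if telemetry.current_wrist_force()[2]>13: break
r.hold(1.0); st("held"); print(bubble(True))
E
```

```text
40N F [-0.   5.5  2. ] M [ 0.99  0.1  -0.04] p [ 0.5624 -0.0786  0.0899] grip 40.0 0.0397 21.625
0 F [-1.3  3.1  4.7] M [ 1.14  0.35 -0.07] p [ 0.5624 -0.0786  0.0893] grip 40.0 0.0394 21.8917
1 F [-1.   3.2  7.5] M [ 1.39  0.53 -0.07] p [ 0.5624 -0.0787  0.0886] grip 40.0 0.0393 22.1417
2 F [-3.   2.4  9.5] M [ 1.56  0.71 -0.08] p [ 0.5624 -0.0788  0.088 ] grip 40.0 0.039 22.3917
3 F [-1.4  1.3  9.8] M [1.37 0.71 0.02] p [ 0.5624 -0.079   0.0871] grip 40.0 0.0397 22.6417
4 F [-2.9  2.7 14.2] M [1.47 0.92 0.04] p [ 0.5624 -0.079   0.0869] grip 40.0 0.0395 22.8917
held F [-3.6  2.4 14.8] M [1.5  0.92 0.03] p [ 0.5624 -0.079   0.0869] grip 40.0 0.0392 23.8917
[ 12  15  13  10  16  15  36  80 167 262 275 266 267 264 264 258 270 268
 237 147  72  29  19  19  22  29  66 172 258 273 270 265 230 194 235 271
 277 275 271 269 267 272 271 270 273 275 251 154  74  42  20  11   5   8
   6   8   9  11   9  14]
[144 143 144 144 152 168 174 147  94  55  53  54  55  56  55  56  54  53
  67 122 182 201 195 197 201 184 139  89  58  55  57  54  53  47  51  55
  56  56  55  57  56  55  56  57  55  55  63 102 153 166 135  86  64  65
  78 107 132 141 140 140]
(np.float64(13.13), np.float64(282.64), np.float64(322.23), np.float64(297.63))
```

```bash
python3 - <<'E'
from h import *
p=[0.5624,-0.0786,0.0849]
for a in (0.2,0.4,0.6,0.7):
    r.movej(inverse_kinematics(p,down(0.4-a))); st(a)
r.hold(1.2); st("held"); print(bubble(), telemetry.current_joints()[5])
E
```

```text
0.2 F [-3.2  1.7 14.8] M [ 1.54  0.92 -0.07] p [ 0.5624 -0.079   0.0869] grip 40.0 0.0394 24.35
0.4 F [-3.8  2.2 14.4] M [ 1.6   0.84 -0.02] p [ 0.5624 -0.0789  0.0869] grip 40.0 0.0392 24.6583
0.6 F [-4.6  2.1 14.9] M [ 1.6   0.65 -0.08] p [ 0.5625 -0.0789  0.0869] grip 40.0 0.0396 24.9667
0.7 F [-4.2  3.  14.7] M [ 1.55  0.65 -0.05] p [ 0.5624 -0.0788  0.0869] grip 40.0 0.0394 25.2167
held F [-5.   2.8 14.5] M [ 1.5   0.7  -0.08] p [ 0.5625 -0.0788  0.0869] grip 40.0 0.0397 26.4167
(np.float64(1.23), np.float64(282.29), np.float64(321.83), np.float64(301.59)) 1.6094796340339346
```

```bash
python3 - <<'E'
from h import *
p=[0.5624,-0.0786,0.0849]
r.movej(inverse_kinematics(p,down(0.4-0.79))); r.hold(1.3); st("held"); print(bubble(True),bubble())
T=vision.snapshot("top")
print([np.round(d["at"],3) for d in models.mark_of("weight","top")],[np.round(d["at"],4) for d in models.mark_of("bubble_mid","top")],[np.round(d["at"],4) for d in models.mark_of("vial_mid","top")])
cv2.imwrite("pics/f.png",np.hstack([crop(T,302,172,30,400),crop(T,300,195,60,400)])[:,:,::-1])
E
```

```text
held F [-4.4  2.9 14.4] M [ 1.52  0.65 -0.03] p [ 0.5625 -0.0789  0.0869] grip 40.0 0.0391 28.1167
[ 18  15  12  12  12  21  38 107 201 266 269 269 265 266 270 265 272 272
 271 268 249 208 185 191 122  48  24  19  24  22  44 114 190 200 236 268
 269 272 269 270 276 271 277 276 274 280 231 118  47  25  23   9   6   5
   9  10   6   6   1   0]
[145 144 143 145 156 174 172 131  79  54  53  54  56  56  55  55  56  55
  56  55  52  48  50  87 150 196 204 200 201 196 164 111  64  45  53  56
  57  55  56  57  55  56  55  57  56  53  67 119 170 170 123  77  63  66
  73  89 101  89  72  59]
(np.float64(-0.37), np.float64(282.3), np.float64(321.85), np.float64(302.18)) (np.float64(-0.32), np.float64(282.32), np.float64(321.84), np.float64(302.16))
[array([ 0.486, -0.294,  0.003]), array([0.537, 0.123, 0.054])] [array([0.6338, 0.0717, 0.0643])] [array([0.6345, 0.0692, 0.0677])]
```

View pics/f.png

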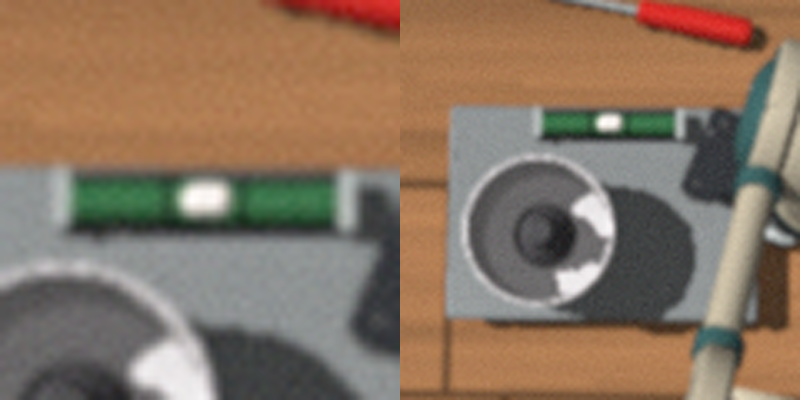

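The bubble at about (205,199) in the left crop sits midway between the rings, with bubble and ring midpoint both near column 302.2. The weight stands upright in the pan, and the wheel is held at 40 N grip with about 14 N of press. Handing in.

```bash
python3 -c "
from h import *
print(r.sign_off())"
```

```text
the job is handed in; nothing more can be done
None
```

The job is handed in (no verdict came back): the weight stands in the pan, and the wheel is gripped and held pressed with the bubble measured within about 0.5 mm of the vial's middle; the tools, spark plugs and cup were not touched.

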